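# Aim the lamp and take a light reading over the reel

## Task

The steel reel on the pulled-out white tray is about to be photographed from straight above: take the LED panel lamp by the pan bar at its back and swivel and tilt it until the panel points straight at the middle of the reel. Then pick up the light meter, carry it over the canisters and hold it level, dome up, a finger's breadth (about 15 mm) above the reel without touching it, with the dome over the reel's middle, the meter in line with the drawer unit and its dome end towards the unit so that the display faces you. Finish still holding the meter there, motionless, and leave the reel, the tray and everything else on the shelf where they stand.

Things in the scene. Friction and masses are not known exactly. Their poses are not given: they have to be found in the camera images.
- lamp_stand: fixed lamp stand at the left of the shelf: round charcoal base 124 wide and 16 high, thin column; cannot be moved. Origin at the centre of the base's underside, z up. The swivel axis is this vertical axis; at swivel 0 the panel faces along this body's +x.
- lamp_swivel (a joint): swivel of the lamp head, rad, about the stand's upward z (positive turns the panel anticlockwise seen from above), range -1.3 to 1.3; friction 0.25 N m, stays where it is left.
- lamp_tilt (a joint): tilt of the lamp head, rad, about the horizontal axis through lamp_pivot; 0 is panel looking level, positive tips the panel down (and raises the pan bar), range -0.6 to 1.0; friction 0.30 N m, stays where it is left.
- lamp_pivot (a point): point where the swivel and tilt axes cross, 210 above the cork. Its x axis points the way the panel shines, y to the panel's left, z up the panel.
- lamp_face (a point): centre of the glowing face of the panel, 50 in front of lamp_pivot along x; same axes. The panel is 120 wide, 84 high and 16 thick; it shines along x, and that line passes through lamp_pivot.
- lamp_grip (a point): middle of the rubber grip of the pan bar, 115 behind lamp_pivot along -x; same axes. The grip is a round sleeve 16 in diameter, 62 long, along x; free all around, so it can be pinched from above and led sideways, up and down; the bar may pivot between the fingers.
- unit: fixed wooden drawer unit, 220 deep, 200 wide, 102 high, two small drawer fronts and above them the slot of the tray. Origin at the centre of its underside, x pointing from its front to its back (front faces the robot side), z up.
- tray (a joint): how far the white acrylic tray is pulled out of the unit's front, m; it starts 0.136 to 0.15 out and must stay (3 N of friction). The tray is 176 wide, 200 deep; its floor is 66 above the cork, its sides reach 78 and its front 84 above the cork.
- tray_front (a point): middle of the top edge of the tray's front wall; axes as the unit.
- reel: loose stainless steel film reel, 90 in diameter, 44 high, lying flat on the tray floor in front of the unit (top 110 above the cork). Origin at the centre of its underside, z up.
- reel_mid (a point): centre of the reel, 22 above its underside.
- meter: charcoal hand-held light meter, about 170 g, lying face up on the cork at the right front. Origin on its underside, x along its length to the dome end, z up out of the display. Slab body x = -70 to +22, 54 wide (y), 22 thick; round head 42 wide, 24 thick at x = 50 with a white dome, top 41 above the underside. Grip across the 54 width near x = -10, its balance point.
- meter_foot (a point): point of the meter's underside right below the centre of the dome, 50 from the meter's origin along x.
- canister0: smoke-grey film canister with darker cap, 34 wide at the cap, 51 tall, standing on the cork; origin at the centre of its underside. One of three in a loose row between the meter and the tray; leave it standing.
- canister1: smoke-grey film canister with darker cap, 34 wide at the cap, 51 tall, standing on the cork; origin at the centre of its underside. One of three in a loose row between the meter and the tray; leave it standing.
- canister2: smoke-grey film canister with darker cap, 34 wide at the cap, 51 tall, standing on the cork; origin at the centre of its underside. One of three in a loose row between the meter and the tray; leave it standing.
- bowl: teal ceramic bowl, 132 wide, 48 high; bystander at the left rear, beside the drawer unit. Origin at the centre of its underside.
- tank: stainless steel developing tank with cap, 98 wide, 122 tall; bystander at the right rear, behind the canisters. Origin at the centre of its underside.
- crank: chunky black plastic film winder crank, lying, 97 long, 42 tall at its knob; bystander in front of the tray. Origin under its hub, x along the arm to the knob.
- brush: flat brush about 150 long, lying on the cork at the left front; bystander.
There are look-alikes about, which are no part of the job. What is shaped like the meter but red or turquoise is not meant.

How it is judged:
By the outcome, as a careful person would: the job done as asked, in the order asked, and still so for the second after the job is handed in, while the arm keeps its last pose, push and grip.
It also fails if it takes over 59 s, if anything falls off the work surface, if the arm or the gripper's body presses on something with over 40 N, if the wrist force passes 120 N, or if a joint passes its speed limit or range.

## Robot

A 6-joint arm with a two-finger parallel gripper is mounted at the origin on the work surface. World frame = base frame: x ahead of the robot, y to its left, z up, the work surface at z = 0. Lengths are in m, angles in rad, forces in N, time in s.
With the tool pointing down it reaches from about 0.375 to 0.9 m from the base axis. Payload 3.1 kg.
Tool frame: the origin (TCP) lies on the mounting face of the last link; the fingertips stand 182 mm ahead of it and the grasp point (between the pads) lies 164 mm ahead of it; z points along the fingers, y is the direction in which the jaws open and shut (so a half turn about z gives the same grasp; the last joint's range is limited). The gripper opens to 87 mm and grips with 3 to 60 N. Pads are 19 mm wide; open, the fingers measure 117 mm over their backs; the gripper's body (75 mm by 190 mm) begins 51 mm behind the grasp point.
Start: joints at [1.135, 0.527, 1.433, -0, 1.181, -0.178], TCP at [0.159, 0.604, 0.405] pointing down, gripper open.
Joint ranges: [-3.08, 3.08], [-0.75, 2.2], [0.22, 2.44], [-1.43, 4.57], [0, 2.65], [-2.85, 2.85]. Speed limits (rad/s): [2.79, 2.79, 3.14, 3.14, 3.14, 3.14].

## Interface

Orientations are given as a unit quaternion [x, y, z, w].
In Python, from rig import robot, camera, camera_model gives the robot as it stands.
- The arm moves only by the tool drive_tool, never from a script. Its argument "plan" is a list that holds one entry, the list of rows, each a list of 6 numbers: the shift along the world's x, y, z in units of 2.5 cm (1.0 is 2.5 cm), then the turn, a rotation vector about the world's x, y, z in units of 6 degrees (1.0 is 6 degrees). A call has 1 to 8 rows; each row shifts and turns the commanded pose from where the row before left it; what a row does not reach is not made up. A row lasts 1/8 s, in which the tool goes at most 62.5 mm and 10.7 degrees, less where a joint would pass 70% of its speed; a pose out of reach is approached as far as the arm can. A call with a number of a shift or a turn outside -1 to 1 is refused whole. A call with a gripper value outside its range is refused whole. "grip" is the closure, from 0 (fully open) to 1 (shut), set as the call begins (left out, the last holds). The fingers move at their own pace and stop on an object; "force" is the grip in N (left out, the last holds). Time passes only in rows, so rows that do not move let the fingers close. It gives the time, the measured TCP pose, the force and the opening at its end, in the units of the state.
- robot.get_obs(): the state, without advancing time (a new reading comes with each control period).
- camera(name): name is "side" or "top"; returns the picture (400x640x3 uint8, red, green, blue); there is no depth.
- camera_model(name): a dict with "K" (3x3 intrinsics, pixels), "k1" (the pictures are not rectified: a ray, as slopes to the right and down, at radius r is drawn at 1 + k1 r^2 times it, then the intrinsics apply), "world_to_cam" (4x4, takes a point from world to camera coordinates). Camera axes: x right, y up, looking along -z (the intrinsics and any distortion apply to the point x, -y, -z); pixel columns grow to the right and rows downward; lengths in m; the calibration is good to about 2 mm. A picture is of the moment at which its call begins. camera_model takes no time and is no camera call.
- robot.hand_in(): hands the job in, once; it reports no verdict.
The state is a dict: "time": time; "q": joint angles; "joint_velocities": joint speeds; "joint_torque": joint torques, N m; "position": TCP position; "tool_rot": TCP orientation; "ft_force": force on the tool from outside, world axes, zero at the start; "moment": the same for the moment, N m; "grip_width": finger opening in m.
Only numpy, scipy, OpenCV 4.12 (cv2) and the standard library are available. Lean on these libraries where they do the work, as an engineer would, in place of code of your own. Each camera call takes 0.05 s, during which the arm holds its last target.

## Working session

There is one attempt and no reset: what is moved stays moved. The work goes in short steps, Python scripts to look and compute and a tool call to move; the robot and the scene stay as the last step left them, time stands still between calls to the robot, and variables do not carry over. Pictures are saved under pics/ and viewed, and the job is handed in when it is done.

Besides the shell and the picture viewer there is one more tool, called after ">>>" as a command line: name --argument value ..., lists and objects as JSON in quotes. drive_tool: Moves the arm, as the interface text tells. Shifts and turns lie within -1 to 1; 1 stands for 2.5 cm of shift or 6 degrees of turn. Its arguments: {"type":"object","properties":{"plan":{"type":"array","items":{"type":"array","items":{"type":"array","items":{"type":"number","minimum":-1,"maximum":1}}}},"grip":{"type":"number"},"force":{"type":"number"}},"required":["plan"]}

```bash
ls; mkdir -p pics; python3 - <<'E'
from rig import robot,camera,camera_model
import cv2
for n in("side","top"):
    im=camera(n); cv2.imwrite(f"pics/{n}0.png",im[:,:,::-1]); m=camera_model(n); print(n,m)
print(robot.get_obs())
E
```

```text
pics
side {'K': array([[392.01566895,   0.        , 319.19195044],
       [  0.        , 392.01566895, 198.93522513],
       [  0.        ,   0.        ,   1.        ]]), 'k1': -0.042374316042708436, 'world_to_cam': array([[ 0.89736211, -0.44118393, -0.00989894, -0.49917328],
       [ 0.29170506,  0.57619366,  0.76348479, -0.24430867],
       [-0.33113351, -0.68800989,  0.64574994, -1.31883006],
       [ 0.        ,  0.        ,  0.        ,  1.        ]])}
top {'K': array([[403.71704901,   0.        , 326.31820823],
       [  0.        , 403.71704901, 198.4394929 ],
       [  0.        ,   0.        ,   1.        ]]), 'k1': -0.08434709999808306, 'world_to_cam': array([[ 0.01807264, -0.9998104 , -0.00724935, -0.05804882],
       [ 0.99605529,  0.01737383,  0.08701732, -0.55526268],
       [-0.08687487, -0.00879339,  0.99618042, -1.36700092],
       [ 0.        ,  0.        ,  0.        ,  1.        ]])}
{'time': 0.1, 'q': array([ 1.13548437e+00,  5.28355906e-01,  1.43374007e+00,  5.55695379e-07,
        1.18141977e+00, -1.78514814e-01]), 'joint_velocities': array([ 0.00100949, -0.00188667, -0.00153099, -0.00086163, -0.00025669,
        0.00216903]), 'joint_torque': array([-2.86263330e-04, -4.40984881e+01, -1.77152199e+01,  6.34371140e-02,
        5.33203140e-02, -4.21264781e-05]), 'position': array([0.15859149, 0.60423318, 0.40389063]), 'tool_rot': array([ 1.28046108e-01,  9.91767750e-01, -9.16538655e-04, -2.90745872e-04]), 'ft_force': array([-0.0239263 , -0.17826255, -0.0596314 ]), 'moment': array([-0.03363387,  0.01999925, -0.03461127]), 'grip_width': 0.08706053399663602}
```

View pics/side0.png

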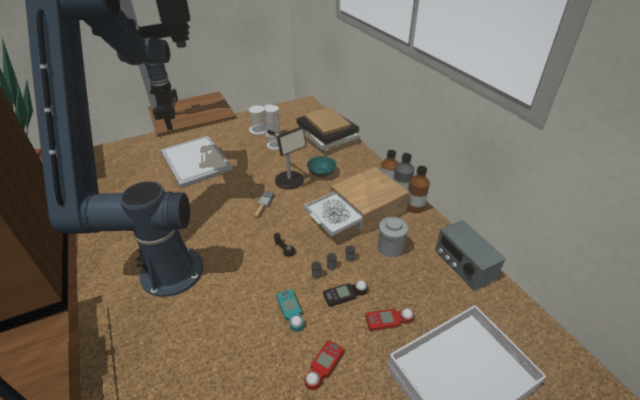

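View pics/top0.png

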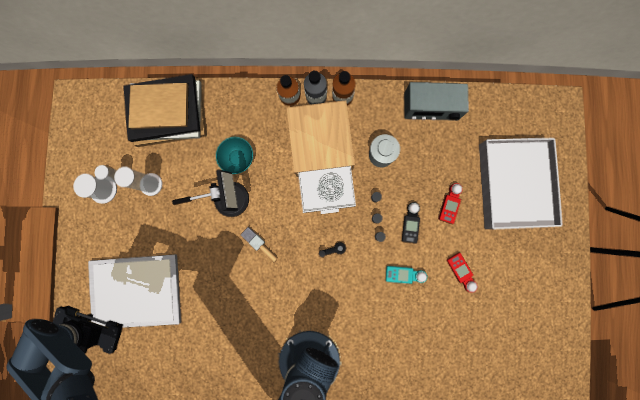

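Top view: the lamp head is at (228,190) with its pan bar reaching left to (175,201), and the reel is on the tray at (331,186). There are four meter shapes: charcoal (412,222), red (451,205), red (462,272) and turquoise (405,275). By the description I choose the charcoal one at (412,222), with the dome at (414,208), and check it in a crop.

```bash
cat > h.py <<'E'
import numpy as np,cv2
from rig import robot,camera,camera_model
def proj(n,P):
    m=camera_model(n);T=m["world_to_cam"];P=np.atleast_2d(P)
    c=P@T[:3,:3].T+T[:3,3]; s=np.c_[c[:,0]/-c[:,2],-c[:,1]/-c[:,2]]
    r2=(s**2).sum(1,keepdims=True); s=s*(1+m["k1"]*r2); K=m["K"]
    return np.c_[s[:,0]*K[0,0]+K[0,2],s[:,1]*K[1,1]+K[1,2]]
def ray(n,uv):
    m=camera_model(n);T=m["world_to_cam"];K=m["K"]
    uv=np.atleast_2d(np.float64(uv))
    s=cv2.undistortPoints(uv.reshape(-1,1,2),K,np.array([m["k1"],0,0,0.])).reshape(-1,2)
    d=np.c_[s[:,0],-s[:,1],-np.ones(len(s))]@T[:3,:3]
    o=-T[:3,:3].T@T[:3,3]
    return o,d/np.linalg.norm(d,axis=1,keepdims=True)
def plane(n,uv,z):
    o,d=ray(n,uv); return o+d*((z-o[2])/d[:,2])[:,None]
def tri(a,b):
    A=0;B=0
    for n,uv in(("side",a),("top",b)):
        o,d=ray(n,uv);M=np.eye(3)-np.outer(d[0],d[0]);A=A+M;B=B+M@o
    p=np.linalg.solve(A,B)
    return p,[np.linalg.norm((proj(n,p)-np.array(u)))for n,u in(("side",a),("top",b))]
def crop(im,x0,y0,x1,y1,s,f):
    cv2.imwrite("pics/"+f,cv2.resize(im[y0:y1,x0:x1,::-1],None,fx=s,fy=s,interpolation=cv2.INTER_CUBIC))
E
python3 - <<'E'
from h import *
a=cv2.imread("pics/top0.png")[:,:,::-1];b=cv2.imread("pics/side0.png")[:,:,::-1]
crop(a,370,180,430,290,5,"c_meter.png")
crop(a,165,90,365,225,4,"c_lamp.png")
crop(b,255,115,415,235,5,"c_side.png")
crop(b,300,235,400,315,6,"c_sm.png")
E
```

```text
(no output)
```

View pics/c_meter.png

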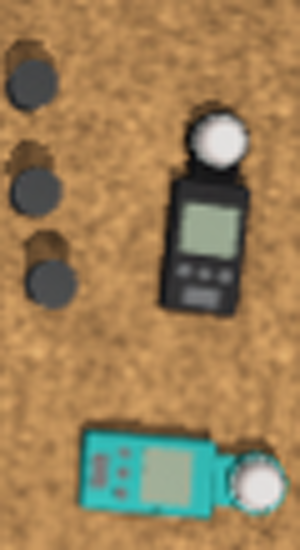

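View pics/c_lamp.png

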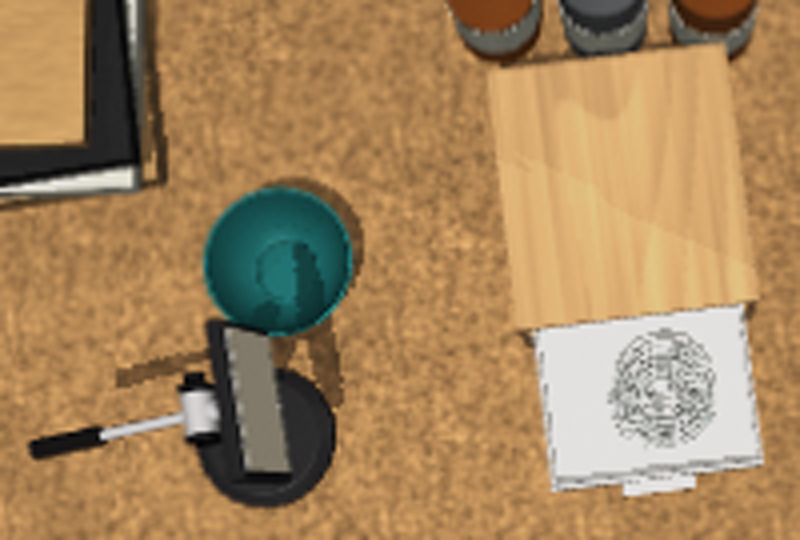

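View pics/c_side.png

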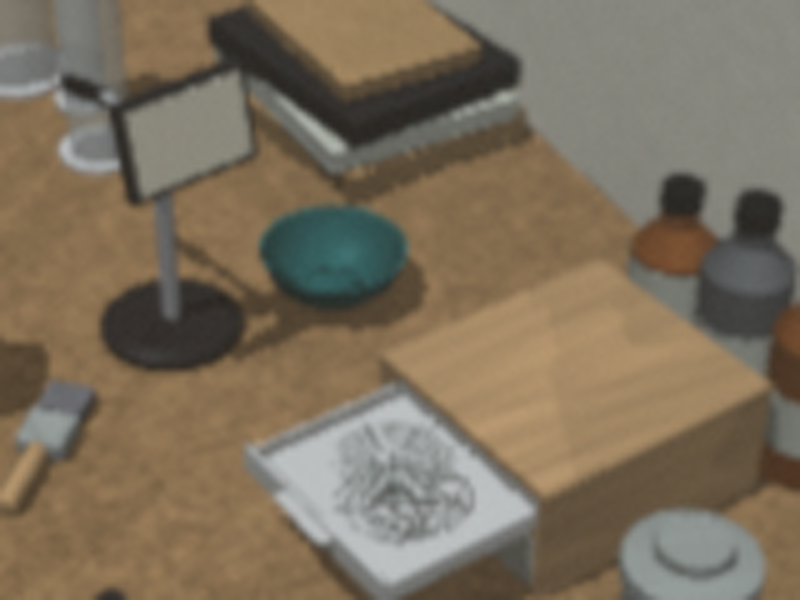

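View pics/c_sm.png

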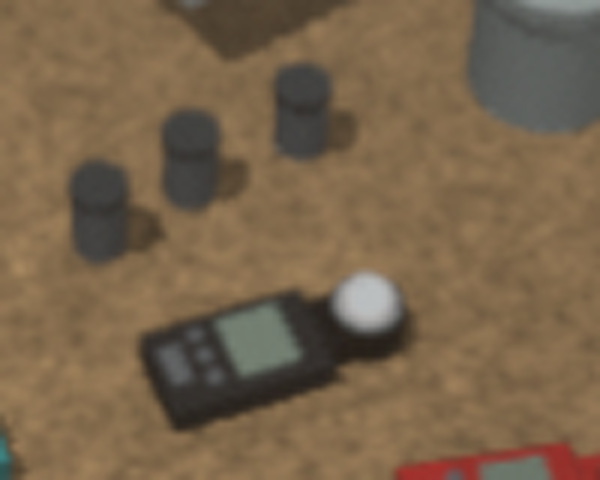

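The crop confirms the charcoal meter, with the green display, the white dome and the slab body. Next I measure everything.

```bash
python3 - <<'E'
from h import *
np.set_printoptions(precision=4,suppress=True)
A=cv2.imread("pics/top0.png");B=cv2.imread("pics/side0.png")
print("cam top",ray("top",(0,0))[0],"side",ray("side",(0,0))[0])
def C(o,s,p): return np.array(o)+ (np.array(p)+.5)/s-.5
t=lambda x,y:C((165,90),4,(x,y)); s=lambda x,y:C((255,115),5,(x,y))
# lamp
print("grip mid",tri(s(88,90),t(66,442)))
print("base top: ",plane("top",t(267,436),.016),plane("side",s(172,318),.016))
fs=[s(118,105),s(245,65),s(256,150),s(132,202)]
print("face c side mean", np.mean(fs,0))
print("face tri",tri(np.mean(fs,0),np.mean([t(228,330),t(270,338),t(290,473),t(247,470)],0)))
# reel mask: dark pixels on tray
for n,I,(x0,y0,x1,y1) in(("top",A,(300,165,355,210)),("side",B,(315,195,355,228))):
    g=cv2.cvtColor(I,cv2.COLOR_BGR2GRAY)[y0:y1,x0:x1]
    hsv=cv2.cvtColor(I,cv2.COLOR_BGR2HSV)[y0:y1,x0:x1]
    cv2.imwrite(f"pics/reel_{n}.png",cv2.resize(I[y0:y1,x0:x1],None,fx=12,fy=12,interpolation=cv2.INTER_NEAREST))
# unit top corners
for z in(.102,):
    cs=np.array([t(488,72),t(727,42),t(757,300),t(522,330)]);w=plane("top",cs,z);print("unit top",w)
    print("side",plane("side",[s(385,360),s(605,262),s(770,388),s(543,500)],z))
# meter
m=lambda x,y:C((370,180),5,(x,y)); ms=lambda x,y:C((300,235),6,(x,y))
w=plane("top",[m(175,178),m(247,185),m(232,316),m(160,306)],.022);print("meter corners",w)
print("dome",tri(ms(367,302),m(219,140)))
for p,z in(((33,84),.051),((36,191),.051),((52,284),.051)):print("can",plane("top",m(*p),z))
for p in((101,180),(191,132),(303,85)):print("can side",plane("side",ms(*p),.051))
E
```

```text
cam top [ 0.4354 -0.0604  1.4097] side [ 0.0825 -0.9868  1.0332]
grip mid (array([0.5311, 0.3985, 0.1828]), [np.float64(0.462278853104839), np.float64(0.6311884400683976)])
base top:  [[0.5505 0.283  0.016 ]] [[0.5493 0.2792 0.016 ]]
face c side mean [292.15 140.7 ]
face tri (array([0.5585, 0.239 , 0.2231]), [np.float64(0.10598248053420131), np.float64(0.13867661631468395)])
unit top [[ 0.8512  0.0891  0.102 ]
 [ 0.88   -0.1099  0.102 ]
 [ 0.6622 -0.1372  0.102 ]
 [ 0.6341  0.0548  0.102 ]]
side [[ 0.6345  0.0494  0.102 ]
 [ 0.8534  0.0822  0.102 ]
 [ 0.8764 -0.111   0.102 ]
 [ 0.6602 -0.1408  0.102 ]]
meter corners [[ 0.5031 -0.3188  0.022 ]
 [ 0.4991 -0.3687  0.022 ]
 [ 0.409  -0.3585  0.022 ]
 [ 0.4152 -0.3088  0.022 ]]
dome (array([ 0.5306, -0.3493,  0.024 ]), [np.float64(0.27739111432247976), np.float64(0.2547333372560182)])
can [[ 0.5637 -0.2169  0.051 ]]
can [[ 0.4914 -0.2195  0.051 ]]
can [[ 0.4292 -0.2308  0.051 ]]
can side [[ 0.4327 -0.2321  0.051 ]]
can side [[ 0.492  -0.2235  0.051 ]]
can side [[ 0.5643 -0.2209  0.051 ]]
```

View pics/reel_top.png

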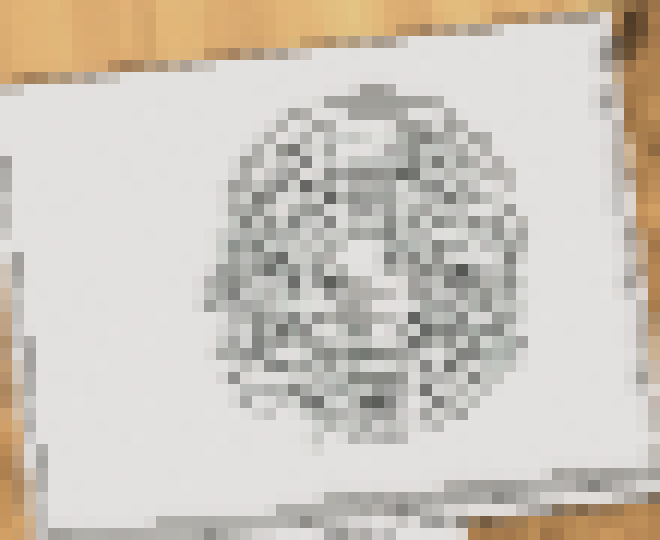

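View pics/reel_side.png

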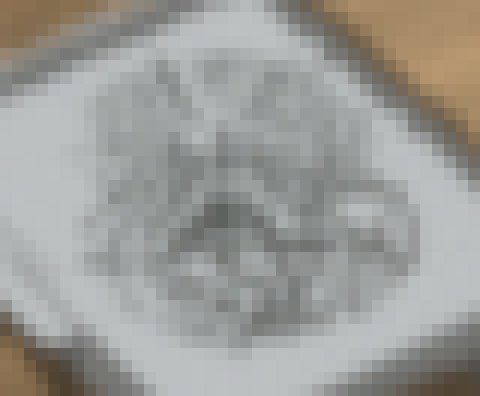

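```bash
python3 - <<'E'
from h import *
np.set_printoptions(precision=4,suppress=True)
A=cv2.imread("pics/top0.png");B=cv2.imread("pics/side0.png")
rt=(330.0,186.46);rs=(334.9,211.1)
print("reel",tri(rs,rt),plane("top",rt,.088),plane("side",rs,.088))
# lamp base & bowl mask: dark neutral pixels
def C(o,s,p): return np.array(o)+ (np.array(p)+.5)/s-.5
t=lambda x,y:C((165,90),4,(x,y)); s=lambda x,y:C((255,115),5,(x,y))
# grip ends
print("grip outer",tri(s(64,80),t(31,449)));print("grip inner",tri(s(110,98),t(103,434)))
for i in range(2):
  pass
# panel outline side corners -> intersect: expect plane; hinge in top
print("hinge",plane("top",t(201,413),.21))
o=cv2.minAreaRect(cv2.findNonZero((cv2.inRange(A[100:260,360:440],(0,0,0),(75,75,75)))))
g=cv2.inRange(A,(0,0,0),(70,70,70)); g[:, :395]=0;g[:,430:]=0;g[:200]=0;g[250:]=0
n,l,st,c=cv2.connectedComponentsWithStats(g);i=1+np.argmax(st[1:,4]);print(st[i],c[i],cv2.minAreaRect(cv2.findNonZero(np.uint8(l==i))))
E
```

```text
reel (array([ 0.5911, -0.0601,  0.0818]), [np.float64(0.019081332122656267), np.float64(0.02088260405784172)]) [[ 0.5905 -0.0602  0.088 ]] [[ 0.5877 -0.0662  0.088 ]]
grip outer (array([0.523 , 0.4284, 0.1792]), [np.float64(0.14767405439102382), np.float64(0.20323455714138294)])
grip inner (array([0.5381, 0.3667, 0.19  ]), [np.float64(0.6997734179539192), np.float64(0.9479401552589628)])
hinge [[0.551  0.2861 0.21  ]]
[402 203  18  40 276] [409.8623 225.4891] ((410.9450988769531, 222.49388122558594), (15.681279182434082, 38.540611267089844), 6.340191841125488)
```

>>> drive_tool --plan '[[[1,0,1,0,0,-1],[1,-0.3,0,0,0,-1],[1,-0.5,0,0,0,-1],[1,-0.5,0,0,0,-1],[1,-0.5,0,0,0,-1],[1,-0.5,0,0,0,-1],[1,-0.5,0,0,0,-1],[1,-0.5,0,0,0,-1]]]' --grip 0

```text
time: 1.1
position: [0.3594, 0.5214, 0.4292]
tool_rot: [0.522, 0.853, -0.001, -0.0]
ft_force: [-0.4, -0.1, -0.1]
grip_width: 0.0872
```

>>> drive_tool --plan '[[[1,-0.7,0,0,0,-1],[1,-0.7,0,0,0,-1],[1,-0.7,0,0,0,-1],[1,-0.7,0,0,0,0],[1,-0.7,0,0,0,0],[1,-0.7,0,0,0,0],[0.87,-0.8,0,0,0,0],[0,0,0,0,0,0]]]'

```text
time: 2.1
position: [0.5319, 0.3955, 0.429]
tool_rot: [0.649, 0.761, -0.0, -0.0]
ft_force: [-0.5, -0.4, 0.4]
grip_width: 0.0864
```

```bash
python3 - <<'E'
from h import *
np.set_printoptions(precision=4,suppress=True)
a=camera("top");b=camera("side")
crop(a,140,120,300,260,5,"t1.png");crop(b,215,60,345,170,6,"s1.png")
o=robot.get_obs();print(o["position"],o["tool_rot"],o["time"])
p=o["position"]-[0,0,.182]
print(proj("top",p),proj("side",p))
E
```

```text
[0.5301 0.397  0.4292] [ 0.6478  0.7618 -0.0006 -0.0007] 2.2
[[173.9403 198.0568]] [[270.2756 119.2003]]
```

View pics/t1.png

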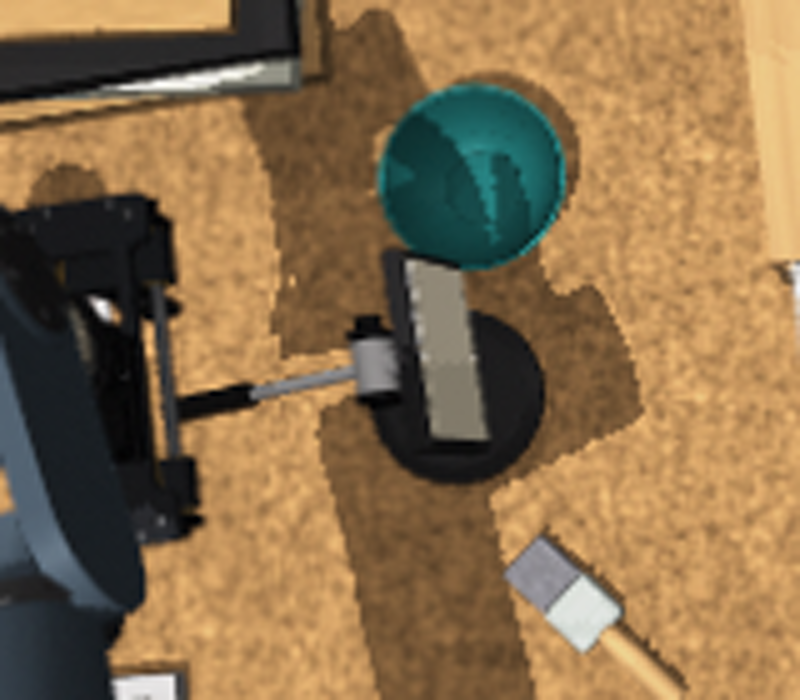

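View pics/s1.png

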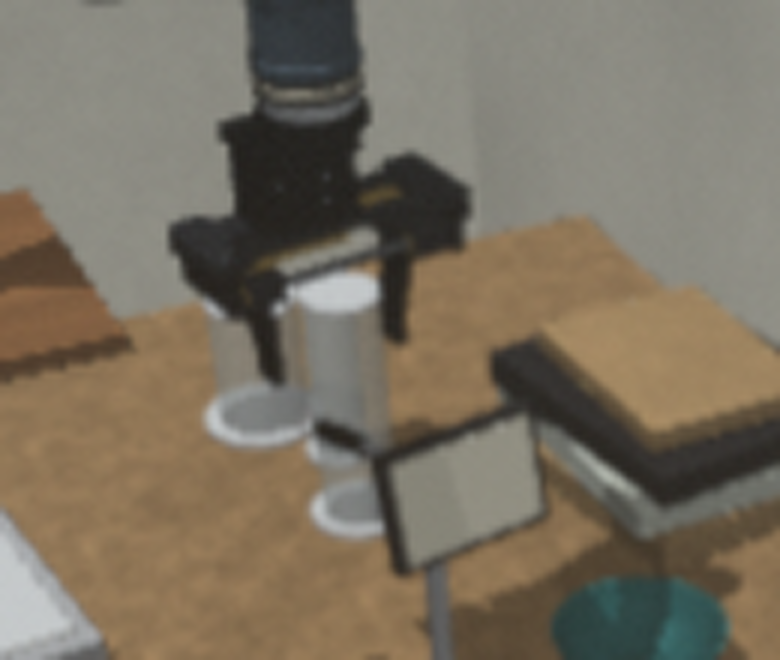

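The side view shows the open fingertips at (260,124) and (281,117), straddling the grip at (271,132). In the top view the bar runs into the middle of the jaws. I descend and pinch.

>>> drive_tool --plan '[[[0,0,-0.8,0,0,0],[0,0,-0.8,0,0,0],[0,0,-0.8,0,0,0],[0,0,-0.7,0,0,0],[0,0,0,0,0,0]]]'

```text
time: 2.82
position: [0.5293, 0.3974, 0.3505]
tool_rot: [0.647, 0.762, -0.002, -0.001]
ft_force: [0.5, -0.1, 0.4]
grip_width: 0.0875
```

>>> drive_tool --plan '[[[0,0,0,0,0,0],[0,0,0,0,0,0],[0,0,0,0,0,0],[0,0,0,0,0,0],[0,0,0,0,0,0],[0,0,0,0,0,0]]]' --grip 1 --force 12

```text
time: 3.58
position: [0.5304, 0.3969, 0.3523]
tool_rot: [0.648, 0.762, -0.0, -0.0]
ft_force: [0.2, -0.1, -0.3]
grip_width: 0.0349
```

```bash
python3 - <<'E'
from h import *
np.set_printoptions(precision=4,suppress=True)
a=camera("top");b=camera("side")
crop(b,215,60,345,170,6,"s2.png")
o=robot.get_obs();print(o["position"],o["ft_force"],o["grip_width"],o["time"])
E
```

```text
[0.5305 0.397  0.3522] [-0.4966 -0.0081  1.1934] 0.027300728340966102 3.675
```

View pics/s2.png

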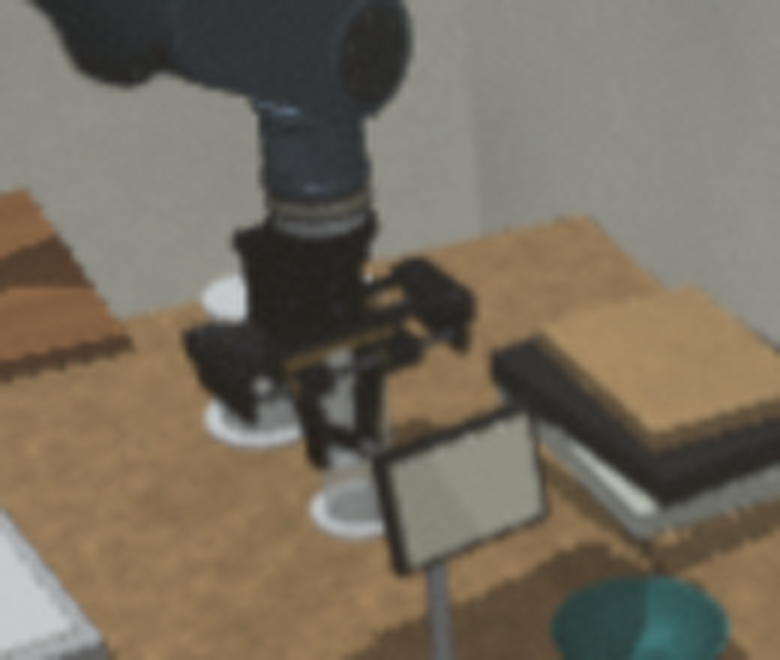

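The jaws straddle the bar at (273,132) and are still closing.

>>> drive_tool --plan '[[[0,0,0,0,0,0],[0,0,0,0,0,0],[0,0,0,0,0,0]]]'

```text
time: 4.05
position: [0.5303, 0.397, 0.3522]
tool_rot: [0.647, 0.762, -0.0, -0.0]
ft_force: [0.2, -0.6, 0.7]
grip_width: 0.0159
```

>>> drive_tool --plan '[[[0.05,0.04,0.41,0,0,-0.09],[0.05,0.04,0.41,0,0,-0.09],[0.05,0,0.41,0,0,-0.09],[0.05,-0.05,0.41,0,0,-0.09],[0.04,-0.08,0.41,0,0,-0.09],[0.04,-0.11,0.42,0,0,-0.09],[0,0,0,0,0,0],[0,0,0,0,0,0]]]'

```text
time: 5.05
position: [0.5379, 0.3926, 0.4152]
tool_rot: [0.669, 0.743, 0.001, 0.001]
ft_force: [-0.9, -0.6, 2.3]
grip_width: 0.0158
```

```bash
python3 - <<'E'
from h import *
np.set_printoptions(precision=4,suppress=True)
a=camera("top");b=camera("side")
crop(a,140,120,300,260,5,"t3.png");crop(b,215,60,345,170,6,"s3.png")
o=robot.get_obs();print(o["position"],o["ft_force"],o["grip_width"],o["time"])
E
```

```text
[0.5379 0.3927 0.4148] [-0.6488 -0.3943  3.5667] 0.01519364591054804 5.15
```

View pics/t3.png

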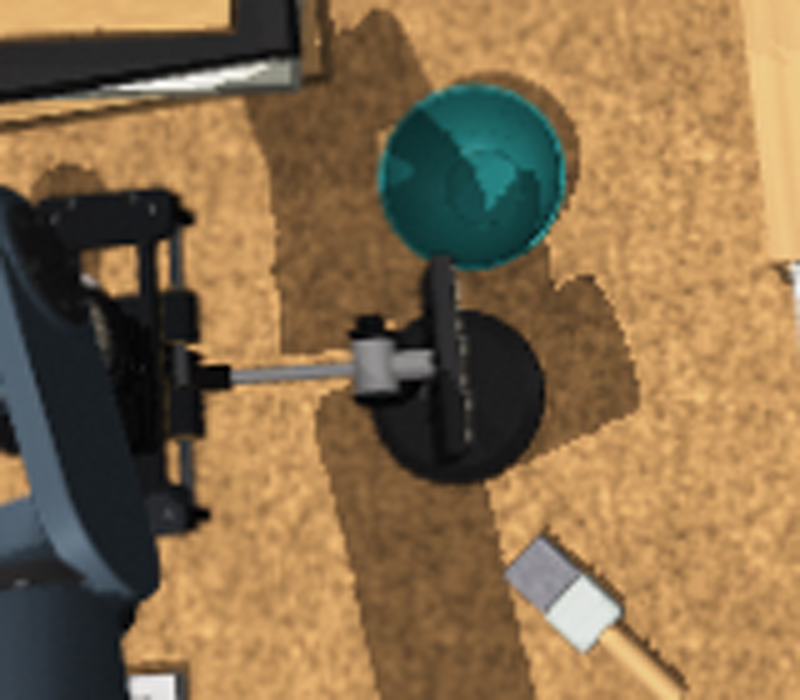

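View pics/s3.png

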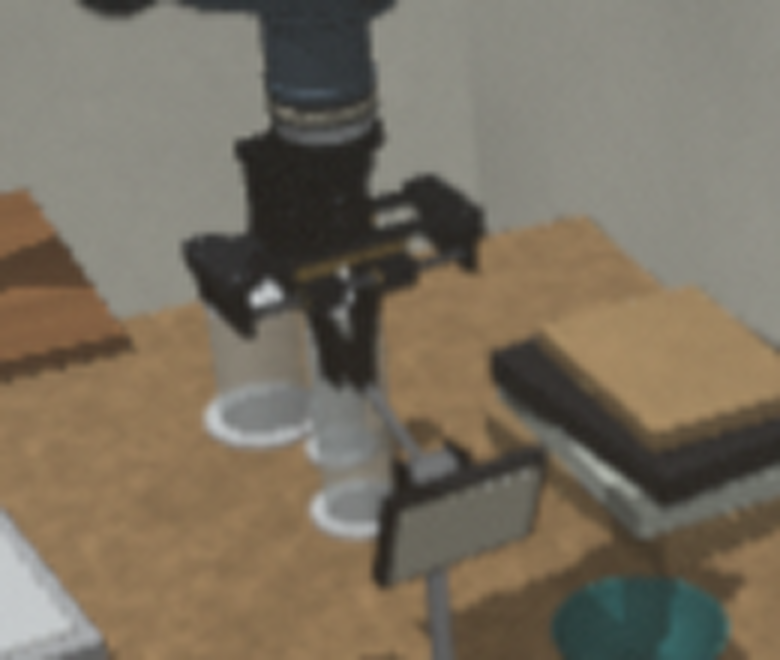

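The panel now tips down. I let go and back off so that I can measure it unobstructed.

>>> drive_tool --plan '[[[0,0,0,0,0,0],[0,0,0,0,0,0],[0,0,0,0,0,0],[0,0,0,0,0,0]]]' --grip 0

```text
time: 5.65
position: [0.5374, 0.393, 0.4136]
tool_rot: [0.669, 0.743, -0.0, -0.0]
ft_force: [-0.3, 0.0, -0.4]
grip_width: 0.0474
```

>>> drive_tool --plan '[[[0,0,1,0,0,0],[0,0,1,0,0,0],[-0.5,0.5,1,0,0,0],[-1,1,0,0,0,0],[-1,1,0,0,0,0],[-1,1,0,0,0,0],[-1,1,0,0,0,0],[0,0,0,0,0,0]]]'

```text
time: 6.65
position: [0.4229, 0.5071, 0.4889]
tool_rot: [0.667, 0.745, -0.0, -0.0]
ft_force: [-0.3, -0.2, -1.3]
grip_width: 0.087
```

```bash
python3 - <<'E'
from h import *
np.set_printoptions(precision=4,suppress=True)
a=camera("top");b=camera("side")
cv2.imwrite("pics/top4.png",a[:,:,::-1]);cv2.imwrite("pics/side4.png",b[:,:,::-1])
crop(a,165,150,265,225,8,"t4.png");crop(b,255,105,325,175,8,"s4.png")
o=robot.get_obs();print(o["position"],o["ft_force"],o["grip_width"],o["time"])
E
```

```text
[0.4248 0.5056 0.4889] [-0.4737 -0.3362 -0.8724] 0.08703268585046484 6.75
```

View pics/t4.png

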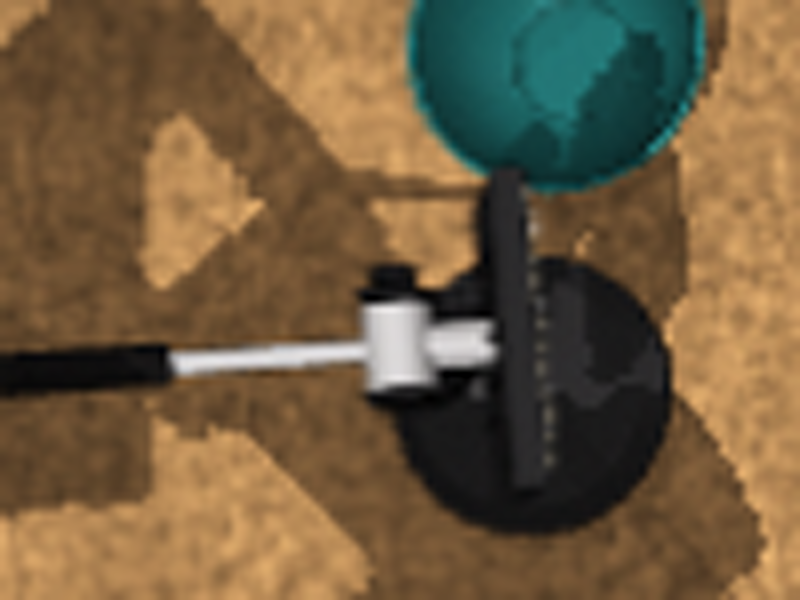

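View pics/s4.png

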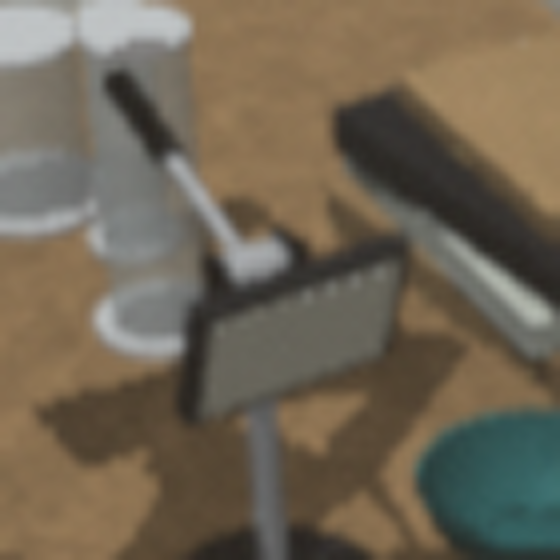

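```bash
python3 - <<'E'
from h import *
a=cv2.imread("pics/top4.png")[:,:,::-1]
crop(a,140,175,220,215,10,"t4b.png")
E
```

```text
(no output)
```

View pics/t4b.png

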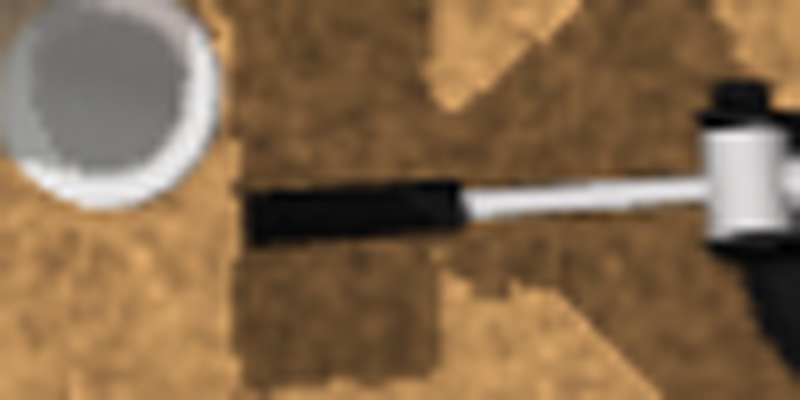

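```bash
cat > aim.py <<'E'
from h import *
from scipy.optimize import least_squares
np.set_printoptions(precision=4,suppress=True)
def C(o,s,p): return np.array(o)+ (np.array(p)+.5)/s-.5
t0=lambda x,y:C((165,90),4,(x,y)); s0=lambda x,y:C((255,115),5,(x,y))
base={"top":t0(267,436),"side":s0(172,318)}; reel={"top":(330.0,186.46),"side":(334.9,211.1)}
def solve(pts): # pts: list of (dist behind pivot, topuv, sideuv)
    def geo(p):
        px,py,h,t,rx,ry=p[:6]; d=np.array([np.cos(h)*np.cos(t),np.sin(h)*np.cos(t),-np.sin(t)])
        P=np.array([px,py,.21]); return P,d,np.array([rx,ry,.088])
    def f(p):
        P,d,R=geo(p); X=[np.array([P[0],P[1],.016]),R]+[P-d*q[0] for q in pts]; e=[]
        for k,n in enumerate(("top","side")):
            U=[base[n],reel[n]]+[q[1+k] for q in pts]
            w=np.array([1,1]+[1]*len(pts))[:,None]
            e.append(((proj(n,np.array(X))+p[6+2*k:8+2*k]-np.array(U))*w).ravel())
        return np.concatenate(e+[p[6:]/1.0])
    r=least_squares(f,[.55,.281,-1.4,.2,.589,-.063,0,0,0,0]); P,d,R=geo(r.x)
    v=R-P; h=np.arctan2(v[1],v[0]); t=np.arctan2(-v[2],np.hypot(v[0],v[1]))
    print("pivot",P,"reel",R,"\nheading",r.x[2],"want",h,"tilt",r.x[3],"want",t,"offs",r.x[6:],"\nres",f(r.x)[:-4].round(2))
    return r.x
if __name__=="__main__":
    T=lambda x,y:C((140,175),10,(x,y)); S=lambda x,y:C((255,105),8,(x,y))
    t=lambda x,y:C((165,90),4,(x,y)); s=lambda x,y:C((255,115),5,(x,y))
    solve([(.146,T(246,218),S(116,80)),(.084,T(463,205),S(167,150))])
    print("before:");solve([(.146,t(31,449),s(64,80)),(.084,t(103,434),s(110,98))])
E
python3 aim.py
```

```text
pivot [0.55   0.2846 0.21  ] reel [ 0.5897 -0.0617  0.088 ] 
heading -1.4473608690333581 want -1.4565839369907143 tilt 0.35779413242018826 want 0.3367160105692539 offs [-0.1723 -0.0896  0.0904  0.3789] 
res [-0.63  0.04  0.29  0.14  0.09  0.    0.43 -0.1  -0.24 -0.34 -0.01 -0.53
 -0.29 -0.59  0.44  1.07]
before:
pivot [0.551  0.2829 0.21  ] reel [ 0.5899 -0.0615  0.088 ] 
heading -1.3767345580743364 want -1.4584281529607104 tilt -0.17043901540593023 want 0.3383787573559292 offs [-0.2872 -0.0034  0.1845  0.6111] 
res [-0.28 -0.15  0.13  0.18  0.23 -0.01  0.2  -0.02  0.22  0.04  0.11 -0.33
  0.59 -0.19 -1.11 -0.13]
```

```bash
python3 - <<'E'
from aim import *
S=lambda u:(u-np.array([255,105])+.5)*8-.5
for t in(.30,.337,.358,.38):
    h=-1.456;d=np.array([np.cos(h)*np.cos(t),np.sin(h)*np.cos(t),-np.sin(t)]);l=np.array([-np.sin(h),np.cos(h),0]);u=np.cross(d,l)
    P=np.array([.55,.2835,.21])
    X=[P+.05*d+a*.06*l+b*.042*u for a,b in((1,1),(1,-1),(-1,1),(-1,-1))]
    Y=[P+.034*d+a*.06*l+b*.042*u for a,b in((1,1),(-1,1))]
    print(t,S(proj("side",np.array(X+Y))+[.09,.38]).round(0).tolist())
E
```

```text
0.3 [[415.0, 250.0], [395.0, 365.0], [199.0, 324.0], [187.0, 439.0], [399.0, 228.0], [182.0, 301.0]]
0.337 [[416.0, 255.0], [393.0, 366.0], [200.0, 328.0], [185.0, 440.0], [400.0, 232.0], [184.0, 305.0]]
0.358 [[417.0, 257.0], [392.0, 366.0], [200.0, 331.0], [184.0, 440.0], [401.0, 234.0], [185.0, 307.0]]
0.38 [[418.0, 260.0], [390.0, 366.0], [201.0, 334.0], [183.0, 439.0], [401.0, 237.0], [185.0, 309.0]]
```

```bash
python3 - <<'E'
from h import *
b=cv2.imread("pics/side4.png")[:,:,::-1]
crop(b,270,125,315,165,16,"s4c.png")
E
```

```text
(no output)
```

View pics/s4c.png

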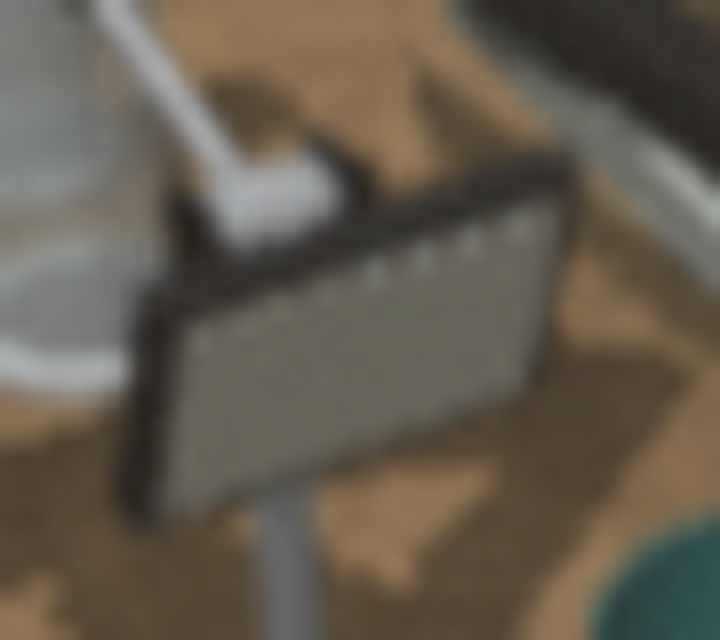

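The bar and panel readings put the tilt at about 0.355 against the 0.337 wanted, and the swivel is within 0.5°. I regrasp and lower the bar about 2 mm.

>>> drive_tool --plan '[[[1,-1,0,0,0,0],[1,-1,0,0,0,0],[1,-1,0,0,0,0],[1,-1,0,0,0,0],[0.5,-0.5,-1,0,0,0],[0,0,-1,0,0,0],[0,0,-0.9,0,0,0],[0,0,0,0,0,0]]]'

```text
time: 7.75
position: [0.5379, 0.3915, 0.4143]
tool_rot: [0.67, 0.743, -0.002, -0.001]
ft_force: [0.1, 0.4, 0.5]
grip_width: 0.0873
```

>>> drive_tool --plan '[[[0,0,0,0,0,0],[0,0,0,0,0,0],[0,0,0,0,0,0],[0,0,0,0,0,0],[0,0,0,0,0,0],[0,0,0,0,0,0],[0,0,0,0,0,0],[0,0,0,0,0,0]]]' --grip 1 --force 15

```text
time: 8.75
position: [0.5377, 0.393, 0.4165]
tool_rot: [0.669, 0.743, 0.0, 0.0]
ft_force: [2.8, -0.2, 0.3]
grip_width: 0.0155
```

>>> drive_tool --plan '[[[0,0,0,0,0,0],[0,0,-0.06,0,0,0],[0,0,-0.06,0,0,0],[0,0,0,0,0,0]]]'

```text
time: 9.25
position: [0.5375, 0.3934, 0.4143]
tool_rot: [0.669, 0.743, 0.001, 0.0]
ft_force: [0.2, 3.1, 5.2]
grip_width: 0.0151
```

```bash
python3 - <<'E'
from h import *
camera("top")
for i in range(3):
    o=robot.get_obs();print(o["position"],o["ft_force"],o["grip_width"],o["time"])
E
```

```text
[0.5375646  0.39341519 0.41426752] [0.07481342 2.91404281 4.63076694] 0.015564174054086166 9.3
[0.5375646  0.39341519 0.41426752] [0.07481342 2.91404281 4.63076694] 0.015564174054086166 9.3
[0.5375646  0.39341519 0.41426752] [0.07481342 2.91404281 4.63076694] 0.015564174054086166 9.3
```

>>> drive_tool --plan '[[[0,0,0,0,0,0],[0,0,0,0,0,0],[0,0,0,0,0,0],[0,0,0,0,0,0],[0,0,0.6,0,0,0],[0,0,1,0,0,0],[0,0,1,0,0,0],[0,0,1,0,0,0]]]' --grip 0

```text
time: 10.3
position: [0.5374, 0.393, 0.5057]
tool_rot: [0.669, 0.743, 0.001, 0.0]
ft_force: [0.9, 0.6, 0.3]
grip_width: 0.0841
```

>>> drive_tool --plan '[[[-0.1,-1,0,0,0,-1],[-0.1,-1,0,0,0,-1],[-0.1,-1,0,0,0,-1],[-0.1,-1,0,0,0,-1],[-0.1,-1,0,0,0,-1],[-0.1,-1,0,0,0,-1],[-0.1,-1,0,0,0,-1],[-0.1,-1,0,0,0,-1]]]'

```text
time: 11.3
position: [0.5173, 0.1922, 0.5049]
tool_rot: [0.914, 0.406, 0.001, 0.0]
ft_force: [0.1, 0.6, -0.5]
grip_width: 0.0872
```

>>> drive_tool --plan '[[[-0.1,-1,0,0,0,-1],[-0.1,-1,0,0,0,-1],[-0.1,-1,0,0,0,-1],[-0.1,-1,0,0,0,-1],[-0.1,-1,0,0,0,-1],[-0.1,-1,0,0,0,-1],[-0.1,-1,0,0,0,-1],[-0.1,-1,0,0,0,-1]]]'

```text
time: 12.3
position: [0.4973, -0.0078, 0.5048]
tool_rot: [1.0, -0.001, 0.001, 0.0]
ft_force: [0.7, -0.0, 0.0]
grip_width: 0.0872
```

```bash
python3 - <<'E'
from aim import *
a=camera("top");b=camera("side")
cv2.imwrite("pics/top5.png",a[:,:,::-1]);cv2.imwrite("pics/side5.png",b[:,:,::-1])
crop(a,140,175,220,215,10,"t5b.png");crop(b,255,105,325,175,8,"s5.png")
o=robot.get_obs();print(o["position"],o["tool_rot"],o["q"],o["time"])
E
```

```text
[ 0.4975 -0.0087  0.5047] [ 1.     -0.0012  0.001   0.0007] [-0.2423  0.2396  1.6097 -0.0008  1.29    1.3311] 12.4
```

View pics/t5b.png

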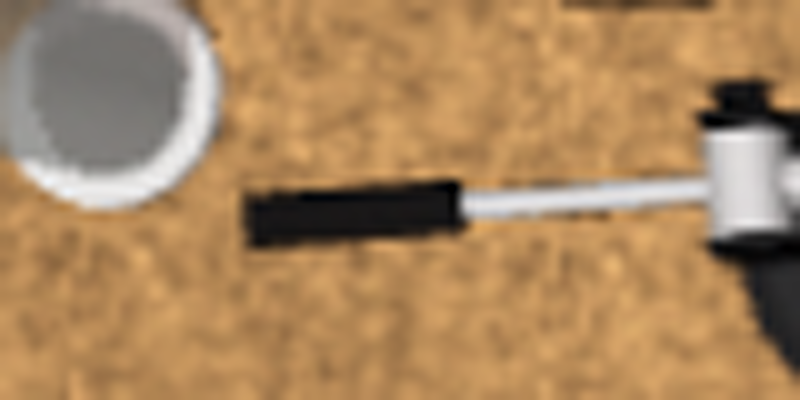

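View pics/s5.png

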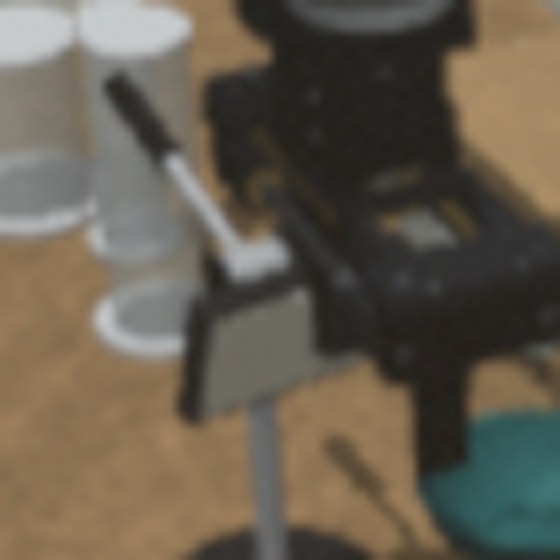

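The side view shows the bar's outer end at (269.5,115.3) and the panel tipped down. I re-solve the aim and refine the meter pose.

```bash
python3 - <<'E'
from aim import *
T=lambda x,y:C((140,175),10,(x,y)); S=lambda x,y:C((255,105),8,(x,y))
solve([(.146,T(245,219),S(115,83)),(.084,T(463,205),S(167,152))])
A=cv2.imread("pics/top0.png");B=cv2.imread("pics/side0.png")
# dome: white blob centroid
for n,I,b in(("top",A,(405,200,425,218)),("side",B,(350,275,372,298))):
    x0,y0,x1,y1=b;g=cv2.cvtColor(I[y0:y1,x0:x1],cv2.COLOR_BGR2HSV);m=cv2.inRange(g,(0,0,140),(180,60,255))
    k=cv2.moments(m,True);uv=(x0+k["m10"]/k["m00"],y0+k["m01"]/k["m00"]);print(n,uv,k["m00"],plane(n,uv,.032))
# meter display centroid / axis: dark blob rectangle
for n in("unit",):
    t=lambda x,y:C((165,90),4,(x,y))
E
```

```text
pivot [0.5501 0.2847 0.21  ] reel [ 0.5897 -0.0617  0.088 ] 
heading -1.4464576152402777 want -1.4568040183681246 tilt 0.3433691212928158 want 0.336616630313288 offs [-0.1704 -0.0927  0.0825  0.402 ] 
res [-0.67  0.02  0.28  0.13  0.18  0.    0.38 -0.06 -0.24 -0.34 -0.01 -0.51
 -0.23 -0.59  0.4   1.03]
top (414.1506849315069, 207.6986301369863) 73.0 [[ 0.5289 -0.3498  0.032 ]]
side (360.7826086956522, 284.1449275362319) 69.0 [[ 0.5295 -0.3521  0.032 ]]
```

The lamp aim is now within about 0.6° on both axes. On to the meter.

>>> drive_tool --plan '[[[-0.1,-1,0,0,0,-0.2],[-0.1,-1,0,0,0,-0.2],[-0.1,-1,0,0,0,-0.2],[-0.1,-1,0,0,0,-0.2],[-0.1,-1,0,0,0,-0.2],[-0.1,-1,0,0,0,-0.2],[-0.1,-1,-0.5,0,0,0],[-0.1,-1,-0.5,0,0,0]]]'

```text
time: 13.4
position: [0.4777, -0.2071, 0.4793]
tool_rot: [0.998, -0.061, 0.001, 0.0]
ft_force: [0.1, 1.0, 0.2]
grip_width: 0.0869
```

>>> drive_tool --plan '[[[-0.1,-1,-1,0,0,0],[-0.1,-1,-1,0,0,0],[-0.1,-1,-1,0,0,0],[0,-1,-1,0,0,0],[0,-1,-1,0,0,0],[0,-0.33,-1,0,0,0],[0,0,-1,0,0,0],[0,0,0,0,0,0]]]'

```text
time: 14.4
position: [0.47, -0.3395, 0.3023]
tool_rot: [0.998, -0.062, -0.001, -0.001]
ft_force: [-0.2, 0.1, -0.1]
grip_width: 0.0867
```

```bash
python3 - <<'E'
from h import *
a=camera("top");b=camera("side")
crop(a,360,170,460,270,6,"t6.png");crop(b,270,200,410,320,5,"s6.png")
o=robot.get_obs();print(o["position"],o["tool_rot"],o["q"],o["time"])
p=o["position"]-[0,0,.182];print(proj("top",p),proj("side",p))
E
```

```text
[ 0.47063582 -0.34008891  0.30436309] [ 9.98087921e-01 -6.18072796e-02  5.15789659e-04  3.09538609e-04] [-8.18147198e-01  6.00516525e-01  1.63616971e+00  3.27887462e-04
  9.03731267e-01  8.76139843e-01] 14.5
[[417.02091178 224.04232488]] [[343.44740815 269.54271047]]
```

View pics/t6.png

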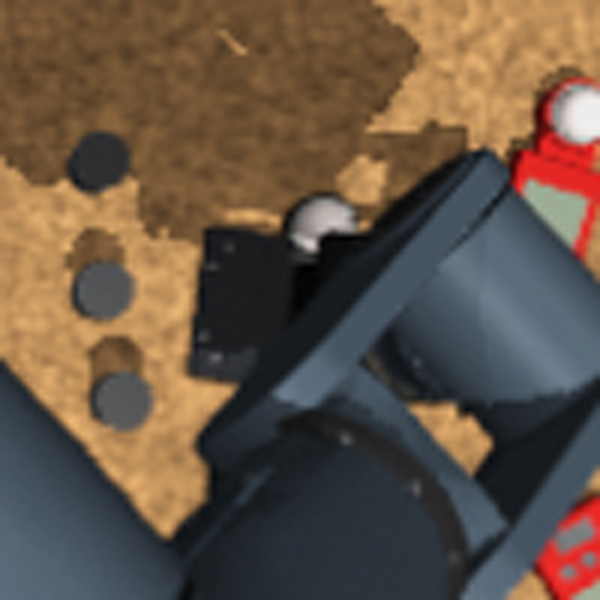

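View pics/s6.png

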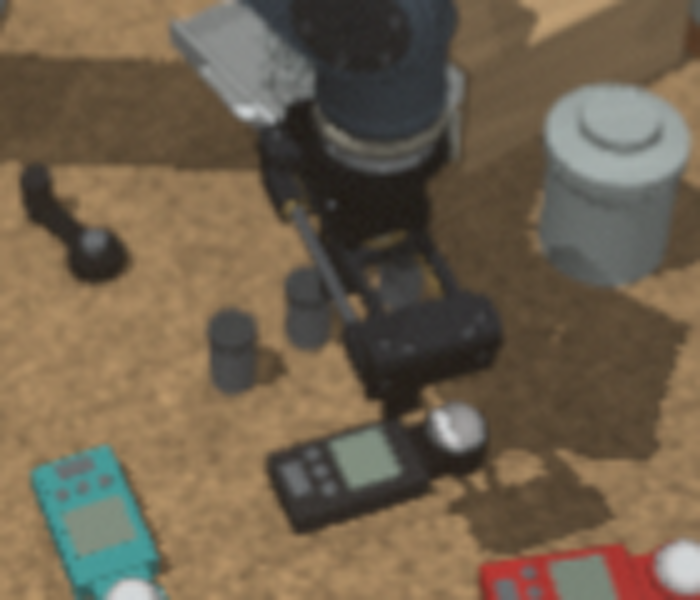

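The jaws stand over the meter body and the wrist is clear of the canisters. I descend.

>>> drive_tool --plan '[[[0,-0.08,-1,0,0,0],[0,0,-1,0,0,0],[0,0,-1,0,0,0],[0,0,-0.8,0,0,0],[0,0,-0.5,0,0,0],[0,0,-0.35,0,0,0],[0,0,0,0,0,0],[0,0,0,0,0,0]]]'

```text
time: 15.5
position: [0.4702, -0.3425, 0.1879]
tool_rot: [0.998, -0.062, 0.0, 0.0]
ft_force: [0.3, 0.2, -1.0]
grip_width: 0.0871
```

```bash
python3 - <<'E'
from h import *
b=camera("side")
crop(b,310,235,410,315,7,"s7.png")
o=robot.get_obs();print(o["position"],o["ft_force"],o["time"])
E
```

```text
[ 0.47018022 -0.34247877  0.18795732] [ 0.2463697   0.1178674  -0.65438051] 15.55
```

View pics/s7.png

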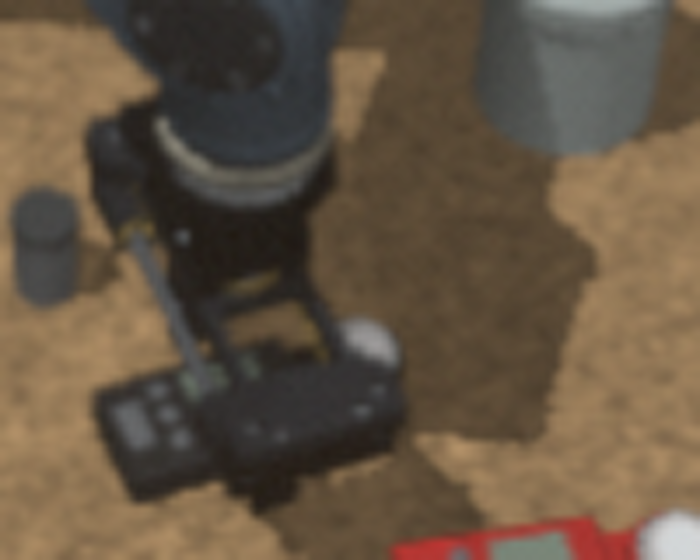

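>>> drive_tool --plan '[[[0,0,-0.06,0,0,0],[0,0,0,0,0,0],[0,0,0,0,0,0],[0,0,0,0,0,0],[0,0,0,0,0,0],[0,0,0,0,0,0],[0,0,0,0,0,0],[0,0,0,0,0,0]]]' --grip 1 --force 30

```text
time: 16.55
position: [0.47, -0.3424, 0.1858]
tool_rot: [0.998, -0.062, 0.0, 0.0]
ft_force: [-0.8, -0.3, 1.1]
grip_width: 0.0536
```

```bash
python3 - <<'E'
from h import *
o=robot.get_obs();print(o["position"],o["tool_rot"],o["ft_force"],o["grip_width"],o["time"])
E
```

```text
[ 0.46997253 -0.34235459  0.18577768] [ 9.98053886e-01 -6.23572332e-02  5.49567230e-05  1.16055900e-04] [-0.81818579 -0.34322144  1.08888247] 0.05359296693272366 16.55
```

>>> drive_tool --plan '[[[0,0,0.5,0,0,0],[0,0,1,0,0,0],[0,0,1,0,0,0],[0,0,1,0,0,0],[0,0,1,0,0,0],[0,0,1,0,0,0],[0,0,1,0,0,0],[0,0,0.5,0,0,0]]]'

```text
time: 17.55
position: [0.4699, -0.342, 0.3625]
tool_rot: [0.998, -0.062, 0.001, 0.001]
ft_force: [0.2, 0.1, -2.0]
grip_width: 0.0538
```

```bash
python3 - <<'E'
from h import *
b=camera("side")
crop(b,290,150,430,270,5,"s8.png")
o=robot.get_obs();print(o["position"],o["ft_force"],o["grip_width"],o["time"])
E
```

```text
[ 0.4701816  -0.34225846  0.36352747] [-0.15567501  1.1344217  -1.50419325] 0.0537473051378393 17.6
```

View pics/s8.png

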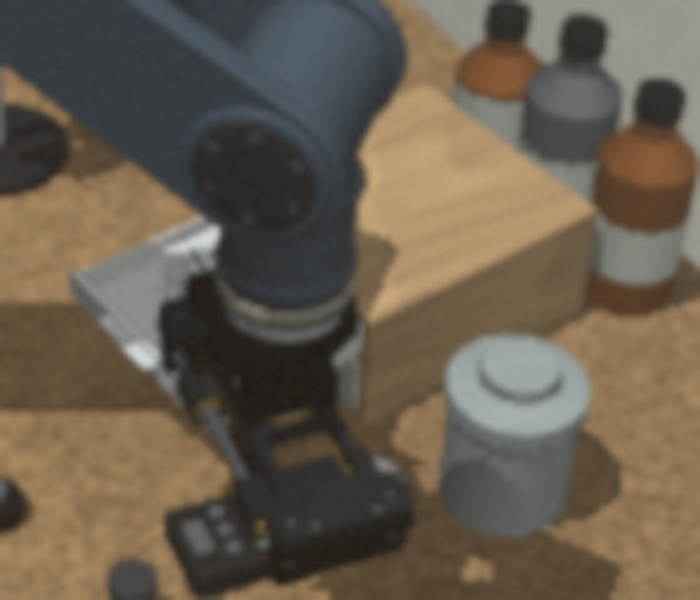

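The meter is held at (330,255) and has lifted with the gripper. I carry it over the canisters.

>>> drive_tool --plan '[[[0,0.5,0,0,0,0],[0.2,1,0,0,0,0.25],[0.2,1,0,0,0,0.25],[0.2,1,0,0,0,0.25],[0.2,1,0,0,0,0.25],[0.2,1,0,0,0,0.25],[0.2,1,0,0,0,0.25],[0.2,1,0,0,0,0.25]]]'

```text
time: 18.6
position: [0.5043, -0.1529, 0.3593]
tool_rot: [1.0, 0.03, -0.002, -0.001]
ft_force: [-0.4, 0.5, -2.4]
grip_width: 0.0539
```

>>> drive_tool --plan '[[[0.2,1,0,0,0,0.25],[0.2,1,0,0,0,0.25],[0.2,0.8,0,0,0,0.29],[0.2,0.4,0,0,0,0],[0.2,0.2,0,0,0,0],[0,0,0,0,0,0],[0,0,0,0,0,0]]]'

```text
time: 19.48
position: [0.5299, -0.0703, 0.3606]
tool_rot: [0.998, 0.07, -0.0, 0.0]
ft_force: [0.2, 0.6, -1.2]
grip_width: 0.0541
```

```bash
python3 - <<'E'
from h import *
a=camera("top");b=camera("side")
cv2.imwrite("pics/top9.png",a[:,:,::-1]);cv2.imwrite("pics/side9.png",b[:,:,::-1])
crop(a,280,140,380,240,6,"t9.png");crop(b,290,140,410,240,6,"s9.png")
o=robot.get_obs();print(o["position"],o["tool_rot"],o["ft_force"],o["grip_width"],o["time"])
E
```

```text
[ 0.52983337 -0.07029522  0.36070116] [ 9.97544029e-01  7.00421411e-02 -9.19632517e-05  1.90584285e-05] [ 0.38500494  0.45883327 -1.78835498] 0.05378006685507545 19.575
```

View pics/t9.png

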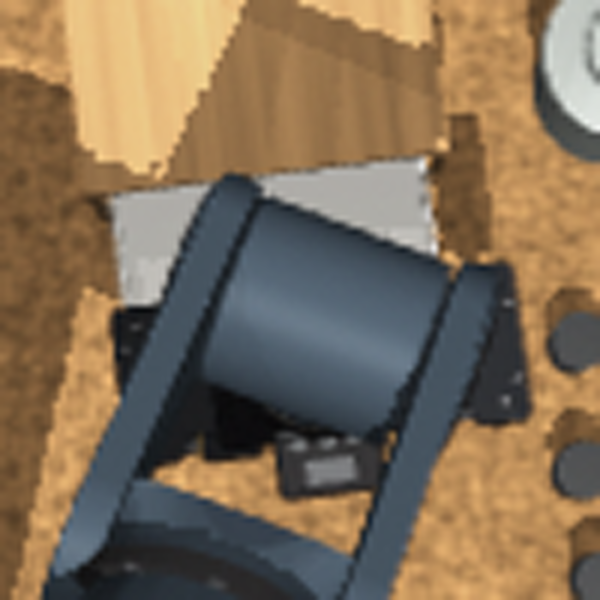

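View pics/s9.png

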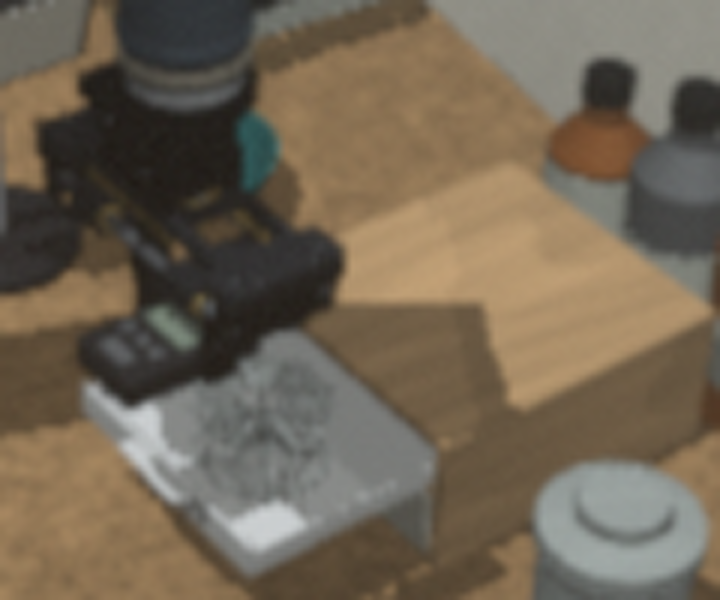

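```bash
python3 - <<'E'
from h import *
np.set_printoptions(precision=1,suppress=True)
S=lambda u:(u-np.array([290,140])+.5)*6-.5
T=lambda u:(u-np.array([280,140])+.5)*6-.5
p=np.array([.5298,-.0703]);a=np.radians(2*np.degrees(np.arctan2(.07,.9975)))
d=np.array([np.cos(a),np.sin(a)]);l=np.array([-d[1],d[0]]);print(np.degrees(a))
z=.3607-.1858
X=[np.r_[p-.06*d+s*.027*l,z+h] for h in(.022,0) for s in(1,-1)]
print("far/near rear top, far/near rear bottom\n",S(proj("side",np.array(X))),"\n",T(proj("top",np.array(X))))
E
python3 - <<'E'
import sys; sys.path.insert(0,'.')
from h import *
b=cv2.imread("pics/side9.png")[:,:,::-1];import os;os.chdir(".")
crop(b,298,180,338,210,18,"s9b.png")
E
```

```text
8.028351390822053
far/near rear top, far/near rear bottom
 [[ 70.9 334.2]
 [124.  386.3]
 [ 72.4 364.3]
 [125.  416.6]] 
 [[282.2 501.6]
 [389.3 488.4]
 [282.5 502.7]
 [387.7 489.8]]
```

View pics/s9b.png

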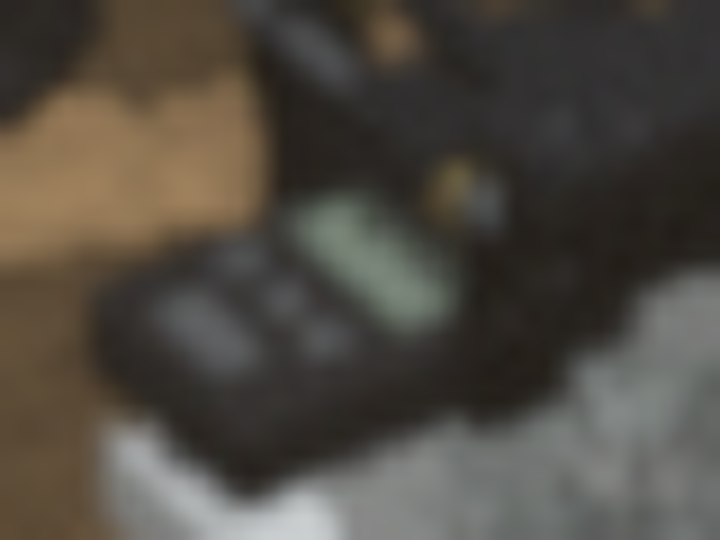

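```bash
python3 - <<'E'
from h import *
np.set_printoptions(precision=3,suppress=True)
a=np.radians(8.03);p=np.array([.5298,-.0703]);d=np.array([np.cos(a),np.sin(a)]);l=np.array([-d[1],d[0]]);z=.175
for pitch in(-3,0,3):
    dz=np.tan(np.radians(pitch))
    f=lambda x,s,h:np.r_[p+(x+.01)*d+s*.027*l,z+h+dz*(x+.01)]
    for s,h in((-1,0),(1,.022)):
        u=proj("side",np.array([f(-.06,s,h),f(.0,s,h)]));v=u[1]-u[0];print(pitch,s,h,v[1]/v[0])
    q=proj("side",np.array([f(-.07,s,.022) for s in(1,-1)]));v=q[1]-q[0];print(" rear slope",v[1]/v[0])
# reference slopes from table image: before lift
b=cv2.imread("pics/side9.png");g=b[180:212,298:342]
cv2.imwrite("pics/s9g.png",cv2.resize(cv2.convertScaleAbs(g,alpha=2.2),None,fx=17,fy=17,interpolation=cv2.INTER_LINEAR))
E
```

```text
-3 -1 0 -0.40613992307754576
-3 1 0.022 -0.3821966045247888
 rear slope 0.9801124896259685
0 -1 0 -0.4545681949959923
0 1 0.022 -0.4318042009087023
 rear slope 0.9822040920781049
3 -1 0 -0.5029946227239169
3 1 0.022 -0.48150386370418613
 rear slope 0.9842881361759322
```

View pics/s9g.png

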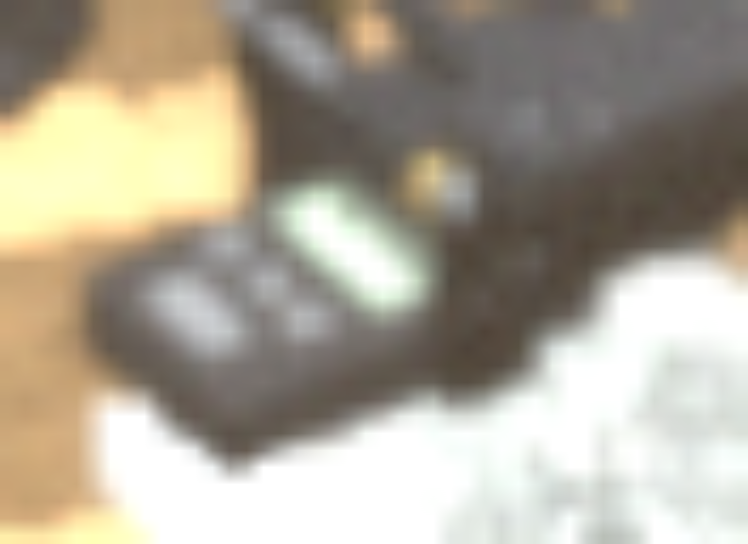

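```bash
python3 - <<'E'
from h import *
a=np.radians(-7.15);p=np.array([.470,-.3424]);d=np.array([np.cos(a),np.sin(a)]);l=np.array([-d[1],d[0]])
f=lambda x,s,h:np.r_[p+(x+.01)*d+s*.027*l,h]
for s,h in((-1,0),(0,.022),(1,.022)):
    u=proj("side",np.array([f(-.06,s,h),f(.0,s,h)]));v=u[1]-u[0];print(s,h,v[1]/v[0])
from h import *
b=cv2.imread("pics/side0.png");g=b[275:312,320:364]
cv2.imwrite("pics/s0g.png",cv2.resize(cv2.convertScaleAbs(g,alpha=1.6),None,fx=17,fy=16,interpolation=cv2.INTER_LINEAR))
E
```

```text
-1 0 -0.3025208659673303
0 0.022 -0.2946760835819926
1 0.022 -0.2896724937844405
```

View pics/s0g.png

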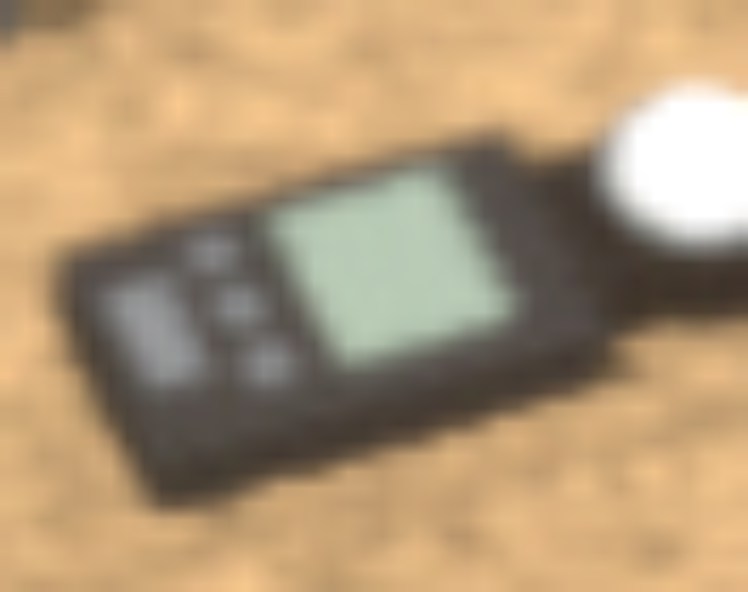

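The meter is level (measured edge slopes -0.44, predicted -0.44), aligned at 8.0°, with its rear edge where predicted. I lower 50 mm, to 15 mm above the reel.

>>> drive_tool --plan '[[[0,0.02,-0.5,0,0,0],[0,0,-0.5,0,0,0],[0,0,-0.5,0,0,0],[0,0,-0.3,0,0,0],[0,0,-0.15,0,0,0],[0,0,0,0,0,0],[0,0,0,0,0,0],[0,0,0,0,0,0]]]'

```text
time: 20.58
position: [0.5301, -0.0693, 0.3124]
tool_rot: [0.998, 0.071, 0.0, 0.0]
ft_force: [0.5, -0.3, -2.0]
grip_width: 0.0535
```

```bash
python3 - <<'E'
from h import *
a=camera("top");b=camera("side")
cv2.imwrite("pics/top10.png",a[:,:,::-1]);cv2.imwrite("pics/side10.png",b[:,:,::-1])
crop(a,280,140,380,240,6,"t10.png");crop(b,295,165,375,235,10,"s10.png")
for i in range(2):
    o=robot.get_obs();print(o["position"],o["tool_rot"],o["ft_force"],o["grip_width"],o["time"]);camera("side")
E
```

```text
[ 0.5300209  -0.06925538  0.31232118] [9.97509339e-01 7.05335755e-02 3.36433641e-04 1.45047549e-04] [ 0.08569904 -0.11111429 -2.27883174] 0.053859104479044496 20.675
[ 0.52999626 -0.06926888  0.31226149] [9.97511294e-01 7.05063424e-02 2.48948489e-04 1.06956770e-04] [ 0.48520099  0.79906394 -1.17886204] 0.0535710695812498 20.725
```

View pics/s10.png

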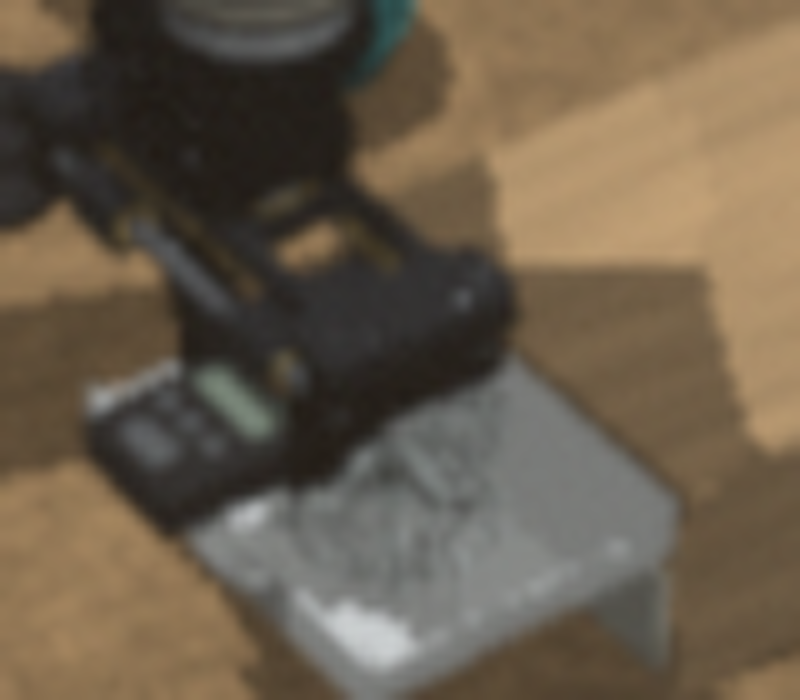

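View pics/t10.png

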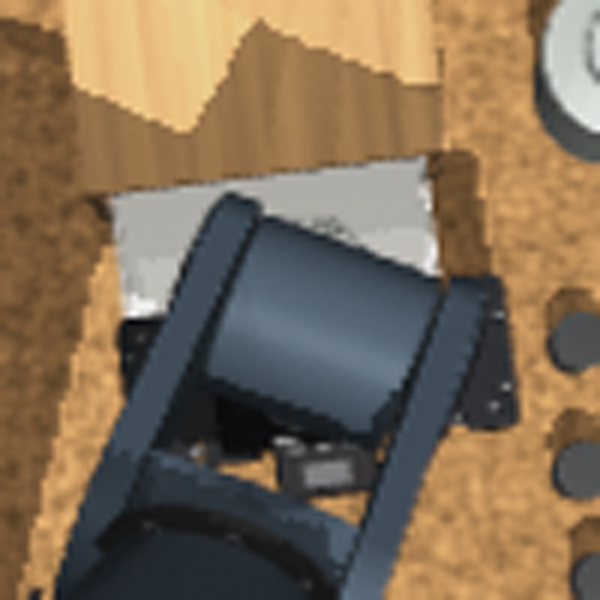

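>>> drive_tool --plan '[[[0,-0.01,-0.05,0,0,0],[0,0,0,0,0,0],[0,0,0,0,0,0],[0,0,0,0,0,0],[0,0,0,0,0,0],[0,0,0,0,0,0]]]'

```text
time: 21.52
position: [0.53, -0.0695, 0.3108]
tool_rot: [0.998, 0.071, 0.0, -0.0]
ft_force: [-0.5, -0.1, -2.3]
grip_width: 0.0536
```

```bash
python3 - <<'E'
from h import *
a=camera("top");b=camera("side")
cv2.imwrite("pics/top11.png",a[:,:,::-1]);cv2.imwrite("pics/side11.png",b[:,:,::-1])
o=robot.get_obs();print(o["position"],o["tool_rot"],o["ft_force"],o["joint_velocities"].round(4),o["time"])
E
```

```text
[ 0.52995002 -0.06951187  0.31075571] [9.97510714e-01 7.05150693e-02 1.45297432e-05 3.55853234e-06] [ 0.36626826  0.00842509 -1.10393423] [-0.0008 -0.0007 -0.0003  0.0006 -0.     -0.0003] 21.625
```

View pics/side11.png

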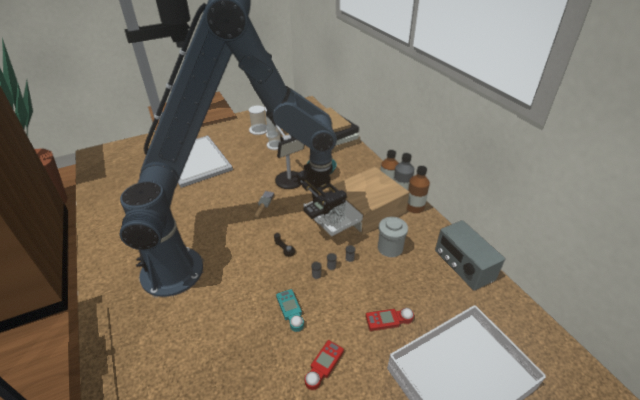

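View pics/top11.png

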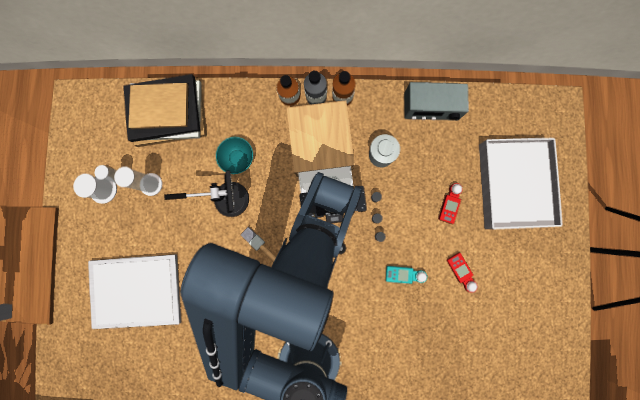

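The pictures show the canisters standing at (375,197), (377,217) and (380,237), and the tank, bowl and crank where they were. The meter is held over the reel at about (325,208) in the side view, and the arm is still.

```bash
python3 - <<'E'
from rig import robot
print(robot.hand_in())
E
```

```text
the job is handed in; nothing more can be done
None
```

I aimed the lamp at the reel, then picked up the charcoal meter and carried it over the canisters. It is now held still above the reel, and I handed the job in at about 21.6 s.

**Lamp:** I pinched the pan bar and led it to the aim, then took it again for one small tilt correction. By the camera fit the panel is within about 0.6° of the reel's middle in both swivel and tilt. The last reading had it about 0.4° too low.

**Meter:**
- **Height:** The underside is about 15 mm above the reel, worked out from the arm's height reading.
- **Position:** The dome is about 1 mm from my best estimate of the reel's middle.
- **Alignment:** The meter points along 8.1°, against about 8.1° measured for the drawer unit, with its dome end towards the unit.
- **Level:** The edge slopes in the side view matched those of a level meter to about 1°.
- **Stillness:** The joint speeds were practically zero at the end.

**Not confirmed:**
- **Camera disagreement:** The two cameras disagreed by about 3 mm in x and 6 mm in y on the reel's position. I relied mostly on the top camera, which agreed better with the arm.
- **Dome hidden:** In the final pose the arm hides the dome in both views, so its position comes from the grasp and the visible rear edge of the meter.
- **Surroundings:** The last pictures showed the canisters standing and the tank, bowl and crank where they were. The arm partly hid the tray and the reel, and what could be seen looked unmoved.

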